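# Pin the tab plates in the welding jig

### The job

Push the three staggered aluminium plates along the jig's channel until all are home against the end stop and their holes line up; push gently and stop as soon as you feel it, because only a magnet holds the stop and it must not be shifted. Then put the tapered pin from the stand down through all three plates into the bore, searching by feel and never pressing with more than about 35 newtons, hold it until its knob sits fully down on the top plate, and let go. Leave the spray can, hammer and red magnetic square alone.

Things in the scene. Friction and masses are not known exactly. Their poses are not given: they have to be found in the camera images.
- jig: Fixed dark steel jig: base plate 250 x 120 x 6 mm and two guide rails (90 long, 16 thick, tops 50 mm above the bench) forming a channel 51.5 mm wide along its x axis. Origin: on the bench, on the channel's middle line; rails run from 28 mm behind (-x) to 62 mm ahead (+x) of it. A dark steel nest, 51 mm wide, is locked between them.
- jig_mouth (a point): Point on the jig: channel middle line at the rails' -x end, 32 mm above the bench = height of the nest's floor. The nest has a vertical 14 mm bore on the middle line, 45 mm to -x of the end stop's face; its floor reaches 100 mm to -x of the bore.
- jig_mid (a point): Point on the jig: middle line above its origin, at floor height (32 mm). In each job the nest with bore and stop is locked elsewhere along the channel: the bore lies anywhere from 18 mm behind to 18 mm ahead of this point and is not measured. Find it by pushing the plates till the stop is felt: sliding the oiled plates takes about 0.5 to 3 N.
- stop (a joint): End stop: grey block 20 x 49 mm, top 52 mm above the bench, on the nest's floor. Only a magnet holds it: it starts at 0 (its proper place) and creeps away (+x, in m) when pushed with more than about 10 N, and then the plates' holes are no longer over the bore. Do not shift it; it does not spring back.
- plate1: Bottom plate, loose: bare aluminium tab 90 x 50 x 8 mm (x, y, z), oiled, about 0.1 kg, one through hole of 13.5 mm diameter in its middle. Origin: hole centre at the plate's underside, 32 mm above the bench. The plates start 8 to 28 mm short of the stop, each by a different amount, their x axes along the channel. Home against the stop, the holes lie over the bore.
- plate2: Middle plate, same shape as plate1; origin at the hole centre, underside 40 mm above the bench.
- plate3: Top plate, same shape; origin at the hole centre, underside 48 mm, top face 56 mm above the bench. The plates' -x ends, 45 mm from their holes, stay outside the rails and can all be pushed together with closed fingertips between 34 and 56 mm above the bench.
- pin: Loose drift pin, 0.13 kg, 78 mm tall, z up along it. Origin: centre of the lower tip. Steel shank 12 mm diameter, 44 mm long, its lowest 12 mm tapered to 8 mm; above it a black round knob 24 mm in diameter, 34 mm tall (44 to 78 mm), gripped from above. Starts upright in the stand, tip 6 mm above the bench. Fully home the tip is 12 mm and the knob's underside 56 mm above the bench.
- stand: Fixed grey pin stand, a block 64 x 64 x 36 mm with a hole of 15 mm diameter, 30 mm deep, in its middle. Origin: centre of its underside.
- spray_can: Bystander: a white spray can 60 mm in diameter, 170 mm tall, standing. Origin: centre of its base. Leave it alone.
- hammer: Bystander: a hammer about 260 mm long lying on the bench. Leave it alone.
- weld_square: Bystander: a red magnetic welding square, legs about 100 mm, 14 mm high, lying flat. Leave it alone.
Mind the look-alikes: they are no part of the job. What is shaped like the plate3 but orange or pink is not meant.

How it is judged:
By the outcome, as a careful person would: the job done as asked, in the order asked, and still so for the second after the job is handed in, with the robot touching nothing.
It also fails if it takes over 69 s, if anything falls off the work surface, if the arm or the gripper's body presses on something with over 40 N, if the wrist force passes 120 N, or if a joint passes its speed limit or range.

### The arm

A 7-joint arm with a two-finger parallel gripper is mounted at the origin on the work surface. World frame = base frame: x ahead of the robot, y to its left, z up, the work surface at z = 0. Lengths are in m, angles in rad, forces in N, time in s.
With the tool pointing down it reaches from about 0.4 to 0.85 m from the base axis. Payload 4.5 kg.
Tool frame: the origin (TCP) lies midway between the tips of the shut fingers; the grasp point (between the pads) lies 19 mm behind it (ctrl.grip_point_offset is the distance from the TCP to the grasp point, in m); x points along the fingers, z is the direction in which the jaws open and shut, and the axes are right-handed (so a half turn about x gives the same grasp; the last joint's range is limited). The gripper opens to 88 mm and grips with 3 to 60 N. Pads are 18 mm wide; open, the fingers measure 123 mm over their backs; the gripper's body (75 mm by 187 mm) begins 45 mm behind the grasp point.
Start: joints at [-1.166, 0.689, -0.195, 1.565, 0.157, 0.902, -0.215], TCP at [0.226, 0.583, 0.239] pointing down, gripper open.
Joint ranges: [-3.01, 3.01], [-0.46, 2.08], [-1.47, 1.51], [0.13, 2.56], [-1, 4.14], [0.04, 2.09], [-2.66, 2.66]. Speed limits (rad/s): [2.57, 2.57, 3.14, 3.14, 3.14, 3.14, 3.14].

### API

Orientations are given as a unit quaternion [w, x, y, z].
In Python, from station import readout, capture, calibration, ctrl, models gives the robot as it stands.
- The arm moves only by the tool move_arm, never from a script. Its argument "plan" is a list of rows, each a list of 3 entries, a list of its own where there are three numbers: the opening in per cent of the stroke, from 0 (shut) to 100 (fully open), then the shift along the tool's x, y, z in units of 25 mm (1.0 is 25 mm), then the turn, a rotation vector about the tool's x, y, z in units of 8 degrees (1.0 is 8 degrees). In form: [[gripper, [tx, ty, tz], [wx, wy, wz]], ...]. A call has 1 to 10 rows; each row is the pose to reach, as a shift and turn from the pose commanded when the call began, along the tool's axes at that moment; what a row does not reach only later rows make up. A row lasts 1/10 s, in which the tool goes at most 50 mm and 8.59 degrees, less where a joint would pass 70% of its speed; a pose out of reach is approached as far as the arm can. A call with a gripper value outside its range is refused whole. The fingers move at their own pace and stop on an object; "force" is the grip in N (left out, the last holds). Time passes only in rows, so rows that repeat a pose let the fingers close. It gives the time, the measured TCP pose, the force and the opening at its end, in the units of the state.
- readout.observe(): the state, without advancing time (a new reading comes with each control period).
- capture(name): name is "scene" or "top"; returns the picture (384x512x3 uint8, red, green, blue); there is no depth.
- calibration(name): a dict with "fx", "fy", "cx", "cy" (pixels), "T" (4x4, takes a point from camera to world coordinates). Camera axes: x right, y down, z forward; pixel columns grow to the right and rows downward; lengths in m; the calibration is good to about 2 mm. A picture is of the moment at which its call begins. calibration takes no time and is no camera call.
- ctrl.close_job(): hands the job in, once; it reports no verdict.
Trained networks look in the newest picture that a camera, given by its name, has taken for a name from the list of things; names that differ only in an ending like _2 or _b are one class to them, and where a whole thing is asked for, a point or a joint stands for the part that bears it (a point fixed in the world has none). Each returns a list of dicts, best first, with "conf" (0 to 1); they miss things now and then, are a little off and sometimes report something else, mostly with a low value. They report only what shows in the picture. A call takes as long as a camera call. They do not tell look-alikes from the thing itself.
- models.regions_of(name, camera): "pixels" (384x512 bool, what is visible of it) and "box" ([left, top, width, height] in pixels, round what is visible of it).
- models.tip_of(name, camera): "position" ([column, row] in pixels: a listed point, or the origin of a listed thing).
The state is a dict: "clock": time; "joint_positions": joint angles; "dq": joint speeds; "tau": joint torques, N m; "position": TCP position; "tcp_rot": TCP orientation; "ft_force": force on the tool from outside, world axes, zero at the start; "moment": the same for the moment, N m; "finger_gap": finger opening in m.
Only numpy, scipy, OpenCV 4.12 (cv2) and the standard library are available. Lean on these libraries where they do the work, as an engineer would, in place of code of your own. Each camera call takes 0.05 s, during which the arm holds its last target. There are 200 camera calls.

## Working session

There is one attempt and no reset: what is moved stays moved. The work goes in short steps, Python scripts to look and compute and a tool call to move; the robot and the scene stay as the last step left them, time stands still between calls to the robot, and variables do not carry over. Pictures are saved under pics/ and viewed, about 8 in all and at most 12, crops included, and the job is handed in when it is done.

Besides the shell and the picture viewer there is one more tool, called after "Call:" by a JSON object that holds its "method" and its "body", one argument or row to a line. move_arm: Moves the arm, as the interface text tells. Its arguments: {"type":"object","properties":{"plan":{"type":"array"},"force":{"type":"number"}},"required":["plan"]}

```bash
mkdir -p pics; ls; cat > h.py <<'E'
import numpy as np, cv2
from scipy.spatial.transform import Rotation as R
from station import readout, capture, calibration, ctrl, models
def ray(c,u,v,z):
    k=calibration(c);T=np.array(k["T"]);d=T[:3,:3]@np.array([(u-k["cx"])/k["fx"],(v-k["cy"])/k["fy"],1]);o=T[:3,3]
    return o+d*(z-o[2])/d[2]
def proj(c,p):
    k=calibration(c);T=np.array(k["T"]);q=T[:3,:3].T@(np.array(p)-T[:3,3]);return np.array([k["fx"]*q[0]/q[2]+k["cx"],k["fy"]*q[1]/q[2]+k["cy"]])
def Rt(): 
    q=readout.observe()["tcp_rot"];return R.from_quat([q[1],q[2],q[3],q[0]]).as_matrix()
E
python3 - <<'E'
from h import *
s=readout.observe();print({k:np.round(v,3) for k,v in s.items()});print(Rt().round(3))
for c in("scene","top"):
    im=capture(c);cv2.imwrite(f"pics/{c}0.png",cv2.resize(im[:,:,::-1],(800,600)))
    print(c,np.round(calibration(c)["T"],3).tolist(),calibration(c)["fx"])
    for n,z in(("jig_mouth",.032),("jig_mid",.032),("jig",0),("plate1",.032),("plate2",.04),("plate3",.048),("pin",.006),("stand",0),("stop",.05)):
        try:
            for r in models.tip_of(n,c)[:3]: print(c,n,round(r["conf"],2),np.round(r["position"]),ray(c,*r["position"],z).round(4))
        except Exception as e: print(n,e)
E
```

```text
pics
{'clock': np.float64(0.0), 'joint_positions': array([-1.166,  0.69 , -0.195,  1.566,  0.157,  0.902, -0.215]), 'dq': array([-0.   , -0.   ,  0.002, -0.   ,  0.   , -0.001,  0.   ]), 'tau': array([-1.0000e-03, -5.2756e+01, -1.2670e+00, -1.5343e+01, -5.3000e-02,
        6.0000e-03,  0.0000e+00]), 'position': array([0.226, 0.582, 0.238]), 'tcp_rot': array([ 0.583, -0.4  ,  0.584,  0.399]), 'ft_force': array([ 1.069, -0.283,  0.029]), 'moment': array([-0.033,  0.04 , -0.035]), 'finger_gap': np.float64(0.088)}
[[-0.001 -0.932  0.362]
 [-0.002  0.362  0.932]
 [-1.    -0.    -0.002]]
scene [[-0.103, 0.665, -0.74, 1.181], [0.995, 0.066, -0.079, 0.079], [-0.004, -0.744, -0.668, 0.625], [0.0, 0.0, 0.0, 1.0]] 356.31958160630126
scene jig_mouth 0.9 [319. 208.] [0.5766 0.1565 0.032 ]
scene jig_mouth 0.17 [400. 182.] [0.4622 0.363  0.032 ]
scene jig_mid 0.76 [321. 217.] [0.6039 0.1602 0.032 ]
scene jig 0.78 [314. 227.] [0.6081 0.1488 0.    ]
scene plate1 0.94 [243. 195.] [ 0.5474 -0.0261  0.032 ]
scene plate1 0.81 [240. 251.] [ 0.7197 -0.0088  0.032 ]
scene plate1 0.8 [322. 210.] [0.5805 0.16
[... 799 characters left out ...]
 175.] [0.6066 0.1542 0.    ]
top plate1 0.85 [280. 147.] [ 0.6653 -0.0191  0.032 ]
top plate1 0.71 [285. 207.] [ 0.5205 -0.0279  0.032 ]
top plate1 0.56 [204. 174.] [0.6034 0.1622 0.032 ]
top plate2 0.85 [280. 147.] [ 0.6631 -0.0186  0.04  ]
top plate2 0.71 [285. 207.] [ 0.5195 -0.0273  0.04  ]
top plate2 0.56 [204. 174.] [0.6017 0.1612 0.04  ]
top plate3 0.85 [280. 147.] [ 0.6609 -0.0181  0.048 ]
top plate3 0.71 [285. 207.] [ 0.5185 -0.0267  0.048 ]
top plate3 0.56 [204. 174.] [0.6    0.1602 0.048 ]
top pin 0.61 [408. 208.] [ 0.5171 -0.3257  0.006 ]
top stand 0.73 [410. 207.] [ 0.5211 -0.3335  0.    ]
stop it knows: hammer, jig, jig_mid, jig_mouth, pin, plate, spray_can, stand, weld_square
```

View pics/scene0.png

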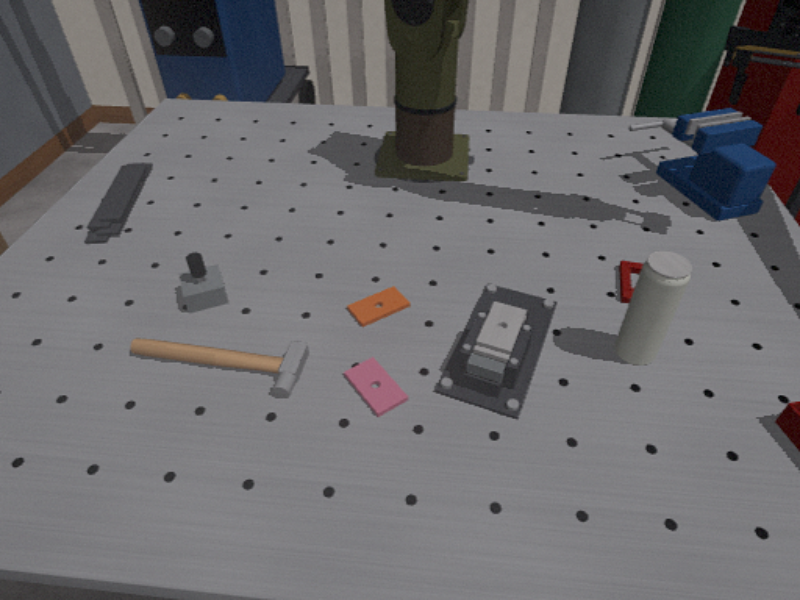

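View pics/top0.png

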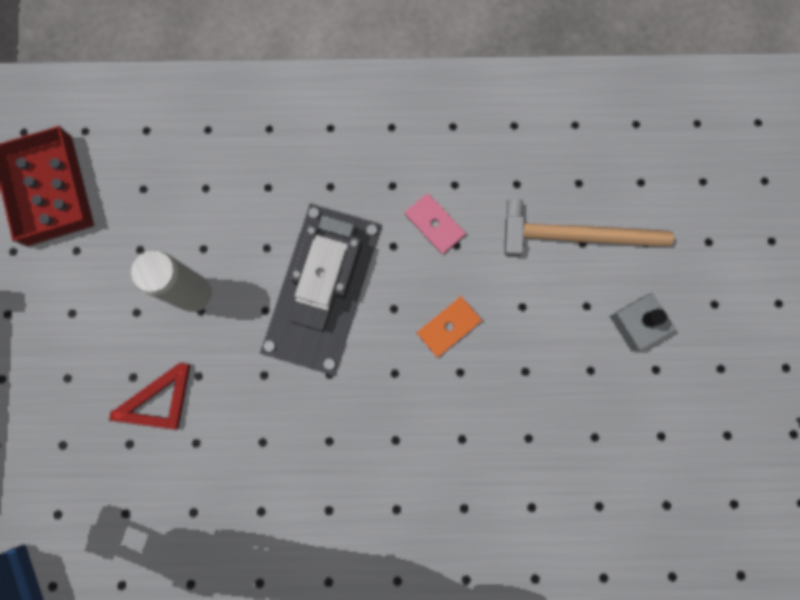

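The scene picture shows the jig at (495,345)/800 with the stop on the side away from the robot, the stand and pin at (200,285), and the orange and pink decoys between them. The top picture agrees, with the plates at (320,270), the stop at (335,228) and the can left of the jig at (155,270). I'll zoom in on the jig next.

```bash
python3 - <<'E'
from h import *
a=cv2.imread("pics/top0.png") 
t=capture("top")[:,:,::-1];s=capture("scene")[:,:,::-1]
T=cv2.resize(t[125:245,160:250],None,fx=5,fy=5,interpolation=cv2.INTER_CUBIC)
S=cv2.resize(s[175:270,275:360],(400,447),interpolation=cv2.INTER_CUBIC)  # ~4.706x
o=np.zeros((600,800,3),np.uint8)
T=cv2.resize(t[125:245,165:245],None,fx=5,fy=5,interpolation=cv2.INTER_CUBIC)
o[:,:400]=T;o[:447,400:]=S;cv2.imwrite("pics/crop1.png",o)
# colour plate3 & jig masks
for n in("jig","spray_can","pin","stand"):
    for r in models.regions_of(n,"top")[:1]:
        m=r["pixels"].astype(np.uint8);c=max(cv2.findContours(m,0,2)[0],key=cv2.contourArea);rect=cv2.minAreaRect(c)
        print(n,r["conf"],[ray("top",*p,.006).round(4).tolist() for p in cv2.boxPoints(rect)],rect)
print(models.tip_of("spray_can","top")[:1],[ray("top",*r["position"],0) for r in models.tip_of("spray_can","top")[:1]])
E
```

```text
jig 0.7 [[0.4819, 0.2557, 0.006], [0.7238, 0.1853, 0.006], [0.6842, 0.0682, 0.006], [0.4453, 0.1428, 0.006]] ((205.11566162109375, 184.6298828125), (49.39434051513672, 102.18901824951172), 17.35402488708496)
spray_can 0.82 [[0.596, 0.4713, 0.006], [0.6598, 0.4435, 0.006], [0.5975, 0.3224, 0.006], [0.5349, 0.3512, 0.006]] ((109.4000244140625, 179.6999969482422), (54.11284255981445, 28.621667861938477), 26.56505012512207)
pin 0.62 [[0.5331, -0.3307, 0.006], [0.545, -0.3688, 0.006], [0.5237, -0.374, 0.006], [0.5118, -0.3361, 0.006]] ((418.60003662109375, 203.30001831054688), (9.17060375213623, 16.12761688232422), 71.56504821777344)
stand 0.95 [[0.5325, -0.2823, 0.006], [0.5712, -0.3525, 0.006], [0.5093, -0.383, 0.006], [0.4714, -0.3133, 0.006]] ((410.7098693847656, 206.50259399414062), (29.08055305480957, 32.103782653808594), 59.74356460571289)
[{'position': [126.2, 185.8], 'conf': 0.87}] [array([0.58217779, 0.35728187, 0.        ])]
```

View pics/crop1.png

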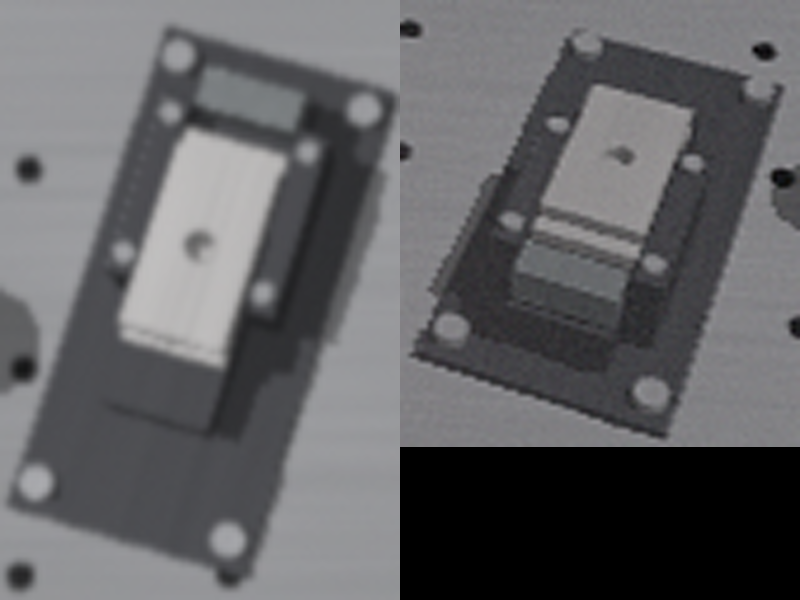

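```bash
python3 - <<'E'
from h import *
def P(x,y,z): return ray("top",165+x/5-.4,125+y/5-.4,z)
def S(x,y,z): return ray("scene",275+(x-400)/4.706-.4,175+y/4.706-.4,z)
b=[P(*p,.01) for p in((180,55),(364,108),(36,482),(228,540))]
def yaw(d): return np.degrees(np.arctan2(d[1],d[0]))
print("base bolts",np.mean(b,0),yaw(b[0]-b[2]),yaw(b[1]-b[3]),yaw(b[0]-b[1])-90)
c=[P(*p,.006) for p in((165,27),(397,95),(8,503),(250,578))]
print("corners",np.mean(c,0),yaw(c[0]-c[2]),yaw(c[1]-c[3]))
r=[P(*p,.052) for p in((171,112),(307,152),(124,252),(264,292))]
print("rail bolts",np.mean(r,0),yaw(r[0]-r[2]),yaw(r[1]-r[3]))
sb=[S(*p,.01) for p in((587,42),(760,88),(452,326),(651,392))]
print("S base bolts",np.mean(sb,0),yaw(sb[2]-sb[0]),yaw(sb[3]-sb[1]))
sr=[S(*p,.052) for p in((558,124),(692,162),(512,220),(655,263))]
print("S rail bolts",np.mean(sr,0),yaw(sr[2]-sr[0]),yaw(sr[3]-sr[1]))
print("hole3",P(200,245,.056),S(622,155,.056))
print("p3 front mid",P(237.5,142,.056),"stop near edge",P(245,118,.052),"S",S(589,228,.056))
k=models
for n in ("pin",):
    for c,z in(("top",.084),("scene",.084)):
        rr=models.regions_of(n,c)
        for q in rr[:2]:
            bx=q["box"];print(c,bx,q["conf"],np.argwhere(q["pixels"]).mean(0)[::-1],[ray(c,*np.argwhere(q["pixels"]).mean(0)[::-1],zz).round(4) for zz in(.06,.067,.084)])
E
```

```text
base bolts [0.58440941 0.16289246 0.01      ] -17.62165184665031 -17.340496643847782 -17.31404665590931
corners [0.58340146 0.16185222 0.006     ] -17.142944521845358 -16.93012633360508
rail bolts [0.6195537  0.15167614 0.052     ] -17.58775359738214 -16.7624218436964
S base bolts [0.58270104 0.16317282 0.01      ] -17.33855421936907 -17.68453249496741
S rail bolts [0.61893406 0.15173039 0.052     ] -17.679825893206353 -17.063601731611016
hole3 [0.59806238 0.1587481  0.056     ] [0.59822994 0.1603073  0.056     ]
p3 front mid [0.64703508 0.14155775 0.056     ] stop near edge [0.65969221 0.13850292 0.052     ] S [0.64754472 0.14386992 0.056     ]
top [410.2, 196.9, 20.6, 11.6] 0.62 [418.70454545 203.21212121] [array([ 0.5215, -0.3308,  0.06  ]), array([ 0.5206, -0.328 ,  0.067 ]), array([ 0.5183, -0.3211,  0.084 ])]
scene [304.6, 221.6, 21.3, 9.8] 0.21 [313.91891892 225.85585586] [array([0.6596, 0.1415, 0.06  ]), array([0.6661, 0.1407, 0.067 ]), array([0.6818, 0.1388, 0.084 ])]
```

Call:
{"method": "move_arm", "body": {
  "plan": [
    [0, [1.5, -17.1, -10.6], [-0.485, 0, 0]],
    [0, [1.5, -17.1, -10.6], [-0.485, 0, 0]],
    [0, [1.5, -17.1, -10.6], [-0.485, 0, 0]],
    [0, [1.5, -17.1, -10.6], [-0.485, 0, 0]],
    [0, [1.5, -17.1, -10.6], [-0.485, 0, 0]],
    [0, [1.5, -17.1, -10.6], [-0.485, 0, 0]],
    [0, [1.5, -17.1, -10.6], [-0.485, 0, 0]],
    [0, [1.5, -17.1, -10.6], [-0.485, 0, 0]],
    [0, [1.5, -17.1, -10.6], [-0.485, 0, 0]],
    [0, [1.5, -17.1, -10.6], [-0.485, 0, 0]]
  ]
}}

```text
clock: 2.4
position: [0.5275, 0.1825, 0.2016]
tcp_rot: [0.57, -0.419, 0.569, 0.419]
ft_force: [1.3, 0.6, 1.1]
finger_gap: 0.0103
```

Call:
{"method": "move_arm", "body": {
  "plan": [
    [0, [0, 0, 0], [0, 0, 0]]
  ]
}}

```text
clock: 2.5
position: [0.5309, 0.1748, 0.2008]
tcp_rot: [0.572, -0.417, 0.573, 0.413]
ft_force: [-0.8, -0.6, 0.2]
finger_gap: 0.002
```

```bash
cat >> h.py <<'E'
YAW=np.radians(-17.35);JX=np.array([np.cos(YAW),np.sin(YAW),0]);JY=np.array([-np.sin(YAW),np.cos(YAW),0]);O=np.array([.603,.1568,0])
def jig(p): d=np.array(p)-O;return np.array([d@JX,d@JY,d[2]])
def goto(t,ydir=None):
    s=readout.observe();r=Rt();print("pos",np.round(s["position"],4),"jig",(jig(s["position"])*1e3).round(1),"F",np.round(s["ft_force"],2))
    print("shift",(r.T@(np.array(t)-s["position"])/.025).round(3))
    a=np.degrees(np.arctan2(r[1,1],r[0,1]));print("tool y angle",a,"tilt",r[2].round(4))
    if ydir is not None: print("turn x",-(ydir-a)/8)
E
python3 - <<'E'
from h import *
goto(O-.078*JX+np.array([0,0,.035]),162.65)
E
```

```text
pos [0.5309 0.1748 0.2008] jig [-74.1  -4.3 200.8] F [-0.77 -0.59  0.24]
shift [6.631 0.184 0.203]
tool y angle 161.84257492775976 tilt [-1.     -0.004  -0.0048]
turn x -0.1009281340300312
```

Call:
{"method": "move_arm", "body": {
  "plan": [
    [0, [5.6, 0.1, 0.1], [0, 0, 0]],
    [0, [5.6, 0.1, 0.1], [0, 0, 0]],
    [0, [5.6, 0.1, 0.1], [0, 0, 0]],
    [0, [5.6, 0.1, 0.1], [0, 0, 0]],
    [0, [5.6, 0.1, 0.1], [0, 0, 0]],
    [0, [5.6, 0.1, 0.1], [0, 0, 0]]
  ]
}}

```text
clock: 3.1
position: [0.5261, 0.1881, 0.0638]
tcp_rot: [0.571, -0.419, 0.568, 0.419]
ft_force: [1.0, 0.8, -0.6]
finger_gap: 0.0004
```

```bash
python3 - <<'E'
from h import *
goto(O-.078*JX+np.array([0,0,.0355]),162.65)
im=capture("top")[:,:,::-1];cv2.imwrite("pics/c2.png",cv2.resize(im[120:260,150:270],None,fx=4,fy=4,interpolation=cv2.INTER_CUBIC))
E
```

```text
pos [0.5261 0.1881 0.0638] jig [-82.7   7.   63.8] F [ 1.03  0.84 -0.58]
shift [ 1.13  -0.186 -0.282]
tool y angle 162.63216444325838 tilt [-1.     -0.0029  0.0027]
turn x -0.0022294445927038
```

Call:
{"method": "move_arm", "body": {
  "plan": [
    [0, [0, 0, 0], [0, 0, 0]],
    [0, [0, 0, 0], [0, 0, 0]],
    [0, [0, 0, 0], [0, 0, 0]]
  ]
}}

```text
clock: 3.45
position: [0.5251, 0.1874, 0.0624]
tcp_rot: [0.57, -0.419, 0.569, 0.419]
ft_force: [0.4, -0.0, 0.1]
finger_gap: 0.0006
```

```bash
python3 - <<'E'
from h import *
goto(O-.078*JX+np.array([0,0,.0355]),162.65);print(readout.observe()["dq"])
E
```

```text
pos [0.5251 0.1874 0.0624] jig [-83.5   5.9  62.4] F [ 0.42 -0.    0.07]
shift [ 1.075 -0.219 -0.239]
tool y angle 162.6234766438105 tilt [-1.0e+00 -1.1e-03  9.0e-04]
turn x -0.003315419523687524
[-0.00013769  0.01058584  0.00079928  0.00308935 -0.00075998 -0.00147062
  0.00105339]
```

Call:
{"method": "move_arm", "body": {
  "plan": [
    [0, [0.3, -0.1, -0.24], [0, 0, 0]],
    [0, [0.7, -0.1, -0.24], [0, 0, 0]],
    [0, [1.05, -0.1, -0.24], [0, 0, 0]],
    [0, [1.05, -0.1, -0.24], [0, 0, 0]],
    [0, [1.05, -0.1, -0.24], [0, 0, 0]],
    [0, [1.05, -0.1, -0.24], [0, 0, 0]]
  ]
}}

```text
clock: 4.05
position: [0.5253, 0.1811, 0.0353]
tcp_rot: [0.57, -0.419, 0.57, 0.419]
ft_force: [-0.1, -0.1, 0.5]
finger_gap: 0.0006
```

```bash
python3 - <<'E'
from h import *
goto(O-.078*JX+np.array([0,0,.0355]),162.65)
im=capture("top")[:,:,::-1];cv2.imwrite("pics/c2.png",cv2.resize(im[120:260,150:270],None,fx=4,fy=4,interpolation=cv2.INTER_CUBIC))
E
```

```text
pos [0.5253 0.1811 0.0353] jig [-81.4  -0.   35.3] F [-0.09 -0.13  0.54]
shift [-0.008 -0.136  0.   ]
tool y angle 162.64630108354993 tilt [-1.e+00 -0.e+00  3.e-04]
turn x -0.00046236455625958683
```

View pics/c2.png

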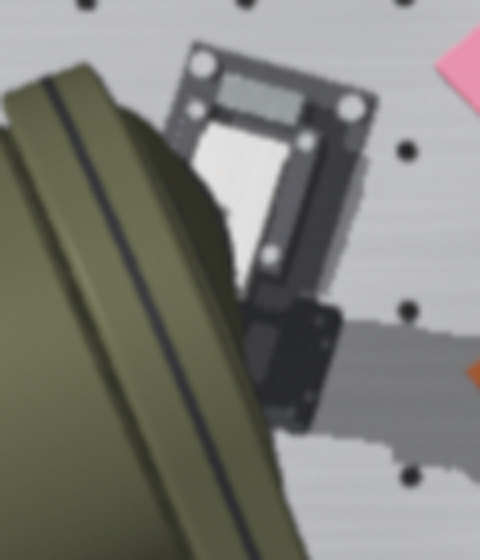

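The top view shows the closed fingers on the channel line behind the plates, which haven't moved. Now I'll push slowly.

Call:
{"method": "move_arm", "body": {
  "plan": [
    [0, [0, -0.15, 0], [0, 0, 0]],
    [0, [0, -0.3, 0], [0, 0, 0]],
    [0, [0, -0.4, 0], [0, 0, 0]],
    [0, [0, -0.4, 0], [0, 0, 0]]
  ]
}}

```text
clock: 4.5
position: [0.5355, 0.1775, 0.0354]
tcp_rot: [0.57, -0.419, 0.57, 0.418]
ft_force: [-0.1, 0.2, 1.0]
finger_gap: 0.0005
```

Call:
{"method": "move_arm", "body": {
  "plan": [
    [0, [0, -0.05, 0], [0, 0, 0]],
    [0, [0, -0.1, 0], [0, 0, 0]],
    [0, [0, -0.15, 0], [0, 0, 0]],
    [0, [0, -0.2, 0], [0, 0, 0]]
  ]
}}

```text
clock: 4.9
position: [0.5396, 0.1763, 0.0353]
tcp_rot: [0.57, -0.419, 0.57, 0.419]
ft_force: [-0.8, -0.2, -0.2]
finger_gap: 0.0006
```

Call:
{"method": "move_arm", "body": {
  "plan": [
    [0, [0, -0.05, 0], [0, 0, 0]],
    [0, [0, -0.1, 0], [0, 0, 0]],
    [0, [0, -0.15, 0], [0, 0, 0]],
    [0, [0, -0.2, 0], [0, 0, 0]]
  ]
}}

```text
clock: 5.3
position: [0.5437, 0.175, 0.0352]
tcp_rot: [0.569, -0.419, 0.57, 0.419]
ft_force: [-1.2, 1.0, 0.6]
finger_gap: 0.0002
```

Call:
{"method": "move_arm", "body": {
  "plan": [
    [0, [0, -0.05, 0], [0, 0, 0]],
    [0, [0, -0.1, 0], [0, 0, 0]],
    [0, [0, -0.15, 0], [0, 0, 0]],
    [0, [0, -0.2, 0], [0, 0, 0]]
  ]
}}

```text
clock: 5.7
position: [0.5492, 0.1733, 0.0352]
tcp_rot: [0.57, -0.419, 0.57, 0.419]
ft_force: [-0.8, -0.0, -0.5]
finger_gap: 0.0004
```

Call:
{"method": "move_arm", "body": {
  "plan": [
    [0, [0, -0.05, 0], [0, 0, 0]],
    [0, [0, -0.1, 0], [0, 0, 0]],
    [0, [0, -0.15, 0], [0, 0, 0]]
  ]
}}

```text
clock: 6.0
position: [0.5525, 0.1722, 0.0352]
tcp_rot: [0.57, -0.419, 0.57, 0.419]
ft_force: [-2.3, 0.6, -0.5]
finger_gap: 0.0003
```

```bash
python3 - <<'E'
from h import *
goto(O)
im=capture("top")[:,:,::-1];cv2.imwrite("pics/c3.png",cv2.resize(im[125:205,175:245],(700,800),interpolation=cv2.INTER_CUBIC)[:600])
E
```

```text
pos [0.5525 0.1722 0.0352] jig [-52.8  -0.3  35.2] F [-2.35  0.58 -0.55]
shift [ 1.408 -2.112  0.014]
tool y angle 162.63808445311517 tilt [-1.e+00  5.e-04 -1.e-04]
```

View pics/c3.png

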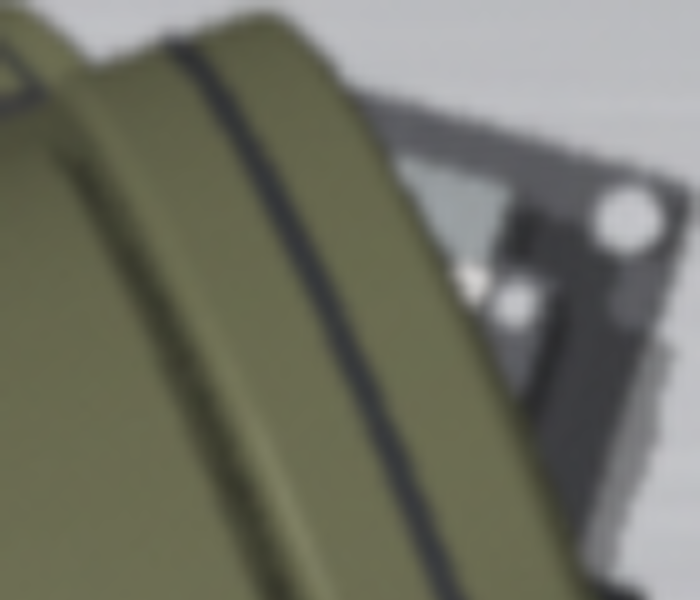

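Call:
{"method": "move_arm", "body": {
  "plan": [
    [0, [0, -0.03, 0], [0, 0, 0]],
    [0, [0, -0.06, 0], [0, 0, 0]]
  ]
}}

```text
clock: 6.25
position: [0.5539, 0.1718, 0.0353]
tcp_rot: [0.57, -0.419, 0.57, 0.419]
ft_force: [-2.1, 0.1, -0.5]
finger_gap: 0.0006
```

Call:
{"method": "move_arm", "body": {
  "plan": [
    [0, [0, -0.03, 0], [0, 0, 0]],
    [0, [0, -0.06, 0], [0, 0, 0]]
  ]
}}

```text
clock: 6.45
position: [0.5556, 0.1713, 0.0353]
tcp_rot: [0.57, -0.419, 0.57, 0.419]
ft_force: [-1.8, 1.5, -1.0]
finger_gap: 0.0007
```

Call:
{"method": "move_arm", "body": {
  "plan": [
    [0, [0, -0.03, 0], [0, 0, 0]],
    [0, [0, -0.06, 0], [0, 0, 0]]
  ]
}}

```text
clock: 6.65
position: [0.5568, 0.1709, 0.0353]
tcp_rot: [0.57, -0.419, 0.57, 0.419]
ft_force: [-3.2, 0.8, -0.3]
finger_gap: 0.0008
```

Call:
{"method": "move_arm", "body": {
  "plan": [
    [0, [0, -0.03, 0], [0, 0, 0]],
    [0, [0, -0.06, 0], [0, 0, 0]]
  ]
}}

```text
clock: 6.85
position: [0.5585, 0.1704, 0.0353]
tcp_rot: [0.57, -0.419, 0.57, 0.419]
ft_force: [-0.8, 0.4, -0.4]
finger_gap: 0.0004
```

Call:
{"method": "move_arm", "body": {
  "plan": [
    [0, [0, -0.03, 0], [0, 0, 0]],
    [0, [0, -0.06, 0], [0, 0, 0]]
  ]
}}

```text
clock: 7.05
position: [0.5599, 0.1699, 0.0353]
tcp_rot: [0.57, -0.419, 0.57, 0.419]
ft_force: [-2.3, 0.7, -0.2]
finger_gap: 0.0004
```

Call:
{"method": "move_arm", "body": {
  "plan": [
    [0, [0, -0.03, 0], [0, 0, 0]]
  ]
}}

```text
clock: 7.15
position: [0.5606, 0.1697, 0.0352]
tcp_rot: [0.57, -0.419, 0.57, 0.419]
ft_force: [-1.6, 1.3, -1.1]
finger_gap: 0.0005
```

Call:
{"method": "move_arm", "body": {
  "plan": [
    [0, [0, -0.03, 0], [0, 0, 0]]
  ]
}}

```text
clock: 7.25
position: [0.5613, 0.1695, 0.0353]
tcp_rot: [0.57, -0.419, 0.57, 0.419]
ft_force: [-2.0, 1.1, -1.5]
finger_gap: 0.0006
```

Call:
{"method": "move_arm", "body": {
  "plan": [
    [0, [0, -0.03, 0], [0, 0, 0]]
  ]
}}

```text
clock: 7.35
position: [0.562, 0.1693, 0.0353]
tcp_rot: [0.57, -0.419, 0.57, 0.419]
ft_force: [-1.5, 0.7, -1.4]
finger_gap: 0.0004
```

Call:
{"method": "move_arm", "body": {
  "plan": [
    [0, [0, -0.02, 0], [0, 0, 0]]
  ]
}}

```text
clock: 7.45
position: [0.5625, 0.1691, 0.0353]
tcp_rot: [0.57, -0.419, 0.57, 0.419]
ft_force: [-1.2, -0.1, -1.1]
finger_gap: 0.0003
```

Call:
{"method": "move_arm", "body": {
  "plan": [
    [0, [0, -0.02, 0], [0, 0, 0]]
  ]
}}

```text
clock: 7.55
position: [0.5629, 0.169, 0.0353]
tcp_rot: [0.57, -0.419, 0.57, 0.419]
ft_force: [-2.0, 1.6, -0.3]
finger_gap: 0.0004
```

Call:
{"method": "move_arm", "body": {
  "plan": [
    [0, [0, -0.02, 0], [0, 0, 0]]
  ]
}}

```text
clock: 7.65
position: [0.5634, 0.1688, 0.0353]
tcp_rot: [0.57, -0.419, 0.57, 0.419]
ft_force: [-3.2, 1.0, -1.4]
finger_gap: 0.0002
```

Call:
{"method": "move_arm", "body": {
  "plan": [
    [0, [0, -0.02, 0], [0, 0, 0]]
  ]
}}

```text
clock: 7.75
position: [0.5639, 0.1687, 0.0353]
tcp_rot: [0.57, -0.419, 0.57, 0.419]
ft_force: [-2.6, 0.6, -0.2]
finger_gap: 0.0004
```

Call:
{"method": "move_arm", "body": {
  "plan": [
    [0, [0, -0.02, 0], [0, 0, 0]]
  ]
}}

```text
clock: 7.85
position: [0.5644, 0.1686, 0.0353]
tcp_rot: [0.57, -0.419, 0.57, 0.419]
ft_force: [-1.8, 0.5, -1.1]
finger_gap: 0.0004
```

Call:
{"method": "move_arm", "body": {
  "plan": [
    [0, [0, -0.02, 0], [0, 0, 0]]
  ]
}}

```text
clock: 7.95
position: [0.5644, 0.1685, 0.0353]
tcp_rot: [0.57, -0.419, 0.57, 0.419]
ft_force: [-3.8, 1.6, 0.1]
finger_gap: 0.0004
```

Call:
{"method": "move_arm", "body": {
  "plan": [
    [0, [0, -0.02, 0], [0, 0, 0]]
  ]
}}

```text
clock: 8.05
position: [0.5644, 0.1685, 0.0353]
tcp_rot: [0.569, -0.419, 0.57, 0.419]
ft_force: [-4.7, 1.7, 1.5]
finger_gap: 0.0002
```

Contact: the position has stalled at x = 0.5644 and the force has risen to about 5 N, well under 10 N. Backing off.

Call:
{"method": "move_arm", "body": {
  "plan": [
    [0, [0, 0.2, 0], [0, 0, 0]],
    [0, [0, 0.6, 0], [0, 0, 0]],
    [0, [0, 1.0, 0], [0, 0, 0]],
    [0, [-1, 1.0, 0], [0, 0, 0]],
    [60, [-3, 1.0, 0], [0, 0, 0]],
    [60, [-5, 1.0, -2], [0, 0, 0]],
    [60, [-6, 1.0, -4], [0, 0, 0]],
    [60, [-6, 1.0, -6], [0, 0, 0]],
    [60, [-6, 1.0, -8], [0, 0, 0]],
    [60, [-6, 1.0, -10], [0, 0, 0]]
  ]
}}

```text
clock: 9.05
position: [0.473, -0.0422, 0.1857]
tcp_rot: [0.57, -0.42, 0.569, 0.418]
ft_force: [1.0, -0.4, 0.6]
finger_gap: 0.0461
```

Call:
{"method": "move_arm", "body": {
  "plan": [
    [60, [0, 0, 0], [0, 0, 0]],
    [60, [0, 0, 0], [0, 0, 0]],
    [60, [0, 0, 0], [0, 0, 0]]
  ]
}}

```text
clock: 9.35
position: [0.4742, -0.0393, 0.185]
tcp_rot: [0.57, -0.419, 0.569, 0.419]
ft_force: [0.1, -0.2, -1.0]
finger_gap: 0.0531
```

```bash
python3 - <<'E'
from h import *
goto(O)
t=capture("top")[:,:,::-1];s=capture("scene")[:,:,::-1]
o=np.zeros((600,800,3),np.uint8)
f=lambda im,c,r,w,h:cv2.resize(im[r:r+h,c:c+w],None,fx=5,fy=5,interpolation=cv2.INTER_CUBIC)
o[:300,:400]=f(t,180,130,80,60);o[300:,:400]=f(s,275,175,80,60)
o[:300,400:]=f(t,380,180,80,60);o[300:,400:]=f(s,95,150,80,60)
cv2.imwrite("pics/c4.png",o)
for c in("top","scene"):
    for n in("pin","stand"):
        for q in models.regions_of(n,c)[:2]: print(c,n,q["conf"],q["box"])
E
```

```text
pos [ 0.4742 -0.0393  0.185 ] jig [ -64.5 -225.6  185. ] F [ 0.13 -0.24 -0.98]
shift [ 7.416 -2.589  9.008]
tool y angle 162.7548975981338 tilt [-1.0e+00 -8.0e-04  1.5e-03]
top pin 0.45 [410.7, 195.8, 22.5, 12.1]
top stand 0.57 [399.5, 185.5, 32.9, 30.1]
scene pin 0.73 [121.3, 163.2, 10.5, 14.5]
scene stand 0.62 [114.5, 163.2, 32.8, 35.6]
```

View pics/c4.png

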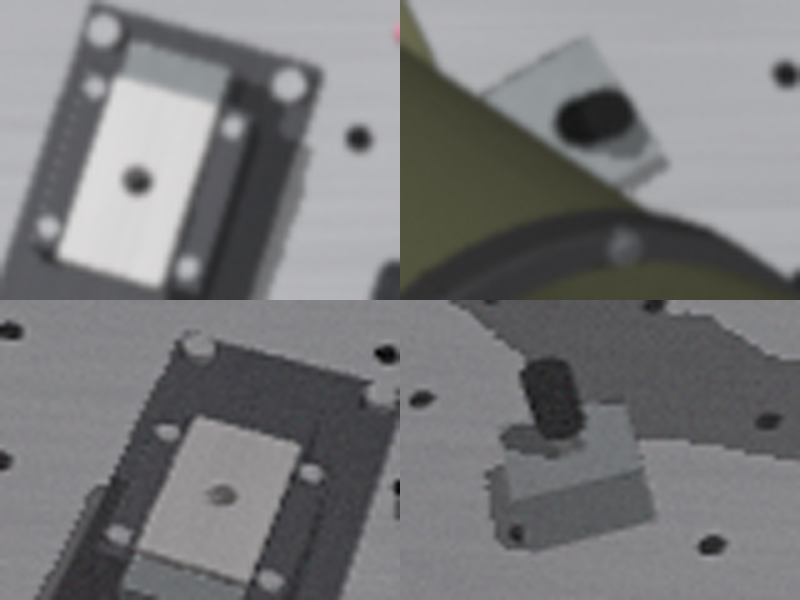

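Three plates are home against the stop, with no gap, and the hole is at crop (137,181) top and (222,494) scene. The pin knob is at crop (595,118) top and (552,398) scene.

```bash
python3 - <<'E'
from h import *
t=lambda x,y,z,c0,r0:ray("top",c0+x/5-.4,r0+y/5-.4,z)
s=lambda x,y,z,c0,r0:ray("scene",c0+x/5-.4,r0+y/5-.4,z)
h=[t(137,181,.056,180,130),s(222,194,.056,275,175)];print(h,[jig(q)*1e3 for q in h])
print("corners mid",jig(np.mean([t(118,78,.056,180,130),t(220,105,.056,180,130),t(58,260,.056,180,130),t(163,286,.056,180,130)],0))*1e3)
print("felt",O+.0137*JX)
print("pin", t(595,118,.067,380,180), s(552,98,.067,95,150))
a=np.array([.5205,-.3275,0])
goto(np.array([(t(595,118,.067,380,180)+s(552,98,.067,95,150))/2])[0]*[1,1,0]+[0,0,.15],162.65)
E
```

```text
[array([0.61652084, 0.15329656, 0.056     ]), array([0.61741811, 0.15364851, 0.056     ])] [array([13.95041197,  0.68798531, 56.        ]), array([14.70189891,  1.29149123, 56.        ])]
corners mid [14.08624589 -0.69187643 56.        ]
felt [0.61607666 0.15271455 0.        ]
pin [ 0.51809965 -0.5090928   0.067     ] [ 0.50136945 -0.12787031  0.067     ]
pos [ 0.4739 -0.0399  0.1848] jig [ -64.6 -226.2  184.8] F [-0.72  0.37 -0.03]
shift [  1.386  -4.674 -10.217]
tool y angle 162.74347508712302 tilt [-1.e+00  1.e-04  4.e-04]
turn x 0.011684385890376348
```

```bash
python3 - <<'E'
from h import *
t=ray("top",380+195/5-.4,180+118/5-.4,.067);s=ray("scene",95+152/5-.4,150+98/5-.4,.067)
print(t,s);goto((t+s)/2*[1,1,0]+[0,0,.12],162.65)
E
```

```text
[ 0.52059629 -0.32774186  0.067     ] [ 0.52099174 -0.32762952  0.067     ]
pos [ 0.4739 -0.0399  0.1848] jig [ -64.6 -226.2  184.8] F [-0.72  0.37 -0.03]
shift [  2.586  -5.206 -10.438]
tool y angle 162.74347508712302 tilt [-1.e+00  1.e-04  4.e-04]
turn x 0.011684385890376348
```

Call:
{"method": "move_arm", "body": {
  "plan": [
    [60, [0, -1, -2], [0, 0, 0]],
    [60, [0, -2, -4], [0, 0, 0]],
    [60, [0.5, -3, -6], [0, 0, 0]],
    [60, [1, -4, -8], [0, 0, 0]],
    [60, [1.5, -5, -9.6], [0, 0, 0]],
    [60, [2, -5.2, -10.4], [0, 0, 0]],
    [60, [2.4, -5.2, -10.4], [0, 0, 0]],
    [60, [2.4, -5.2, -10.4], [0, 0, 0]],
    [60, [2.4, -5.2, -10.4], [0, 0, 0]],
    [60, [2.4, -5.2, -10.4], [0, 0, 0]]
  ]
}}

```text
clock: 10.65
position: [0.5212, -0.3259, 0.1257]
tcp_rot: [0.57, -0.42, 0.569, 0.42]
ft_force: [0.2, -0.4, 0.3]
finger_gap: 0.0527
```

```bash
python3 - <<'E'
from h import *
goto([.5208,-.3277,.054],162.65)
E
```

```text
pos [ 0.5212 -0.3259  0.1257] jig [  65.8 -485.1  125.7] F [ 0.24 -0.37  0.27]
shift [ 2.868 -0.004 -0.077]
tool y angle 162.8098756506821 tilt [-1.e+00 -9.e-04  1.e-03]
turn x 0.019984456335262024
```

Call:
{"method": "move_arm", "body": {
  "plan": [
    [60, [0.8, 0, -0.07], [0, 0, 0]],
    [60, [1.6, 0, -0.07], [0, 0, 0]],
    [60, [2.4, 0, -0.07], [0, 0, 0]],
    [60, [2.86, 0, -0.07], [0, 0, 0]],
    [60, [2.86, 0, -0.07], [0, 0, 0]],
    [60, [2.86, 0, -0.07], [0, 0, 0]]
  ]
}}

```text
clock: 11.25
position: [0.5203, -0.3292, 0.0541]
tcp_rot: [0.57, -0.419, 0.569, 0.419]
ft_force: [0.4, -0.1, 0.4]
finger_gap: 0.0529
```

Call:
{"method": "move_arm", "body": {
  "plan": [
    [20, [0, 0, 0], [0, 0, 0]],
    [5, [0, 0, 0], [0, 0, 0]],
    [5, [0, 0, 0], [0, 0, 0]],
    [5, [0, 0, 0], [0, 0, 0]],
    [5, [0, 0, 0], [0, 0, 0]],
    [5, [0, 0, 0], [0, 0, 0]]
  ],
  "force": 40
}}

```text
clock: 11.85
position: [0.5199, -0.3297, 0.0537]
tcp_rot: [0.57, -0.419, 0.57, 0.419]
ft_force: [-0.2, 1.1, 3.6]
finger_gap: 0.0232
```

Call:
{"method": "move_arm", "body": {
  "plan": [
    [5, [-0.8, 0, 0], [0, 0, 0]],
    [5, [-1.8, 0, 0], [0, 0, 0]],
    [5, [-2.8, 0, 0], [0, 0, 0]],
    [5, [-3.8, 0, 0], [0, 0, 0]],
    [5, [-3.8, 0, 0], [0, 0, 0]],
    [5, [-3.8, 0, 0], [0, 0, 0]]
  ],
  "force": 50
}}

```text
clock: 12.45
position: [0.5193, -0.3296, 0.148]
tcp_rot: [0.57, -0.419, 0.57, 0.419]
ft_force: [-0.5, -0.6, -0.4]
finger_gap: 0.0228
```

```bash
python3 - <<'E'
from h import *
goto([.6162,.1528,.13],162.65);print(readout.observe()["finger_gap"],readout.observe()["moment"])
E
```

```text
pos [ 0.5193 -0.3296  0.148 ] jig [  65.2 -489.2  148. ] F [-0.49 -0.57 -0.4 ]
shift [ 0.717  2.062 19.574]
tool y angle 162.62850365829104 tilt [-1.e+00  3.e-04 -1.e-04]
turn x -0.0026870427136209685
0.022754534813882107 [ 0.01040881  0.00363055 -0.05447316]
```

Call:
{"method": "move_arm", "body": {
  "plan": [
    [5, [0, 0.2, 1.2], [0, 0, 0]],
    [5, [0, 0.3, 3], [0, 0, 0]],
    [5, [0, 0.5, 4.9], [0, 0, 0]],
    [5, [0, 0.7, 6.8], [0, 0, 0]],
    [5, [0, 0.9, 8.7], [0, 0, 0]],
    [5, [0, 1.1, 10.6], [0, 0, 0]],
    [5, [0, 1.3, 12.5], [0, 0, 0]],
    [5, [0, 1.5, 14.4], [0, 0, 0]],
    [5, [0, 1.7, 16.3], [0, 0, 0]],
    [5, [0, 1.9, 18], [0, 0, 0]]
  ]
}}

```text
clock: 13.45
position: [0.6076, 0.1166, 0.1464]
tcp_rot: [0.569, -0.419, 0.57, 0.42]
ft_force: [1.0, -0.4, -0.1]
finger_gap: 0.0228
```

Call:
{"method": "move_arm", "body": {
  "plan": [
    [5, [0, 0.1, 1], [0, 0, 0]],
    [5, [0, 0.1, 1.5], [0, 0, 0]],
    [5, [0, 0.1, 1.5], [0, 0, 0]],
    [5, [0, 0.1, 1.5], [0, 0, 0]],
    [5, [0, 0.1, 1.5], [0, 0, 0]],
    [5, [0, 0.1, 1.5], [0, 0, 0]],
    [5, [0, 0.1, 1.5], [0, 0, 0]]
  ]
}}

```text
clock: 14.15
position: [0.6175, 0.1492, 0.1485]
tcp_rot: [0.57, -0.418, 0.57, 0.418]
ft_force: [0.1, 0.5, -0.6]
finger_gap: 0.0233
```

```bash
python3 - <<'E'
from h import *
goto([.6162,.1528,.116],162.65);print(readout.observe()["finger_gap"])
t=capture("top")[:,:,::-1];s=capture("scene")[:,:,::-1]
o=np.zeros((600,800,3),np.uint8)
f=lambda im,c,r,w,h:cv2.resize(im[r:r+h,c:c+w],None,fx=5,fy=5,interpolation=cv2.INTER_CUBIC)
o[:,:400]=f(t,170,110,80,120);o[:,400:]=f(s,275,130,80,120)
cv2.imwrite("pics/c5.png",o)
E
```

```text
pos [0.6175 0.1492 0.1485] jig [ 16.1  -2.9 148.5] F [ 0.08  0.53 -0.55]
shift [1.298 0.093 0.122]
tool y angle 162.5339749211526 tilt [-1.e+00 -1.e-04 -5.e-04]
turn x -0.014503134855925026
0.02325832746449875
```

View pics/c5.png

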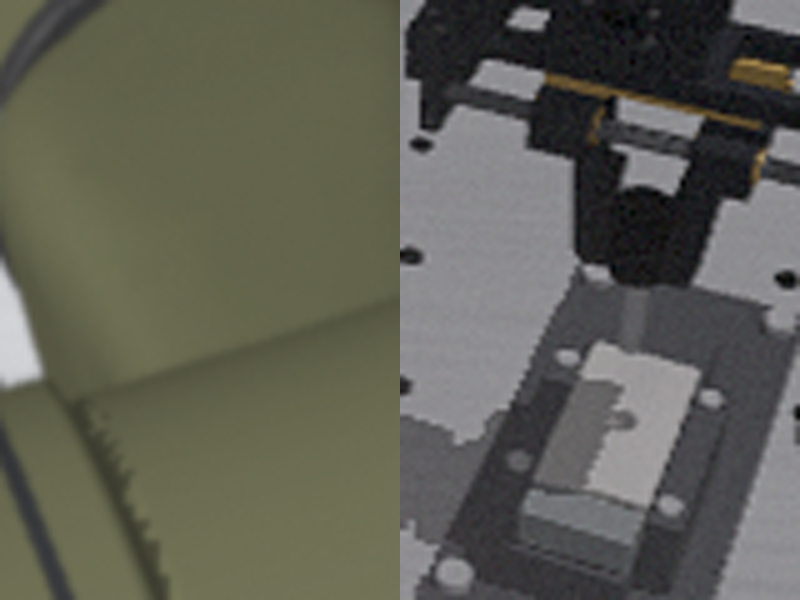

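The pin is held between the fingers, tip at about crop (636,348), above the plates, with the hole visible at (622,420).

```bash
python3 - <<'E'
from h import *
p=np.array(readout.observe()["position"]);r=Rt();goto([.6162,.1528,.116],162.65)
tip=ray("scene",275+236/5-.4,130+346/5-.4,p[2]-.0477);print("tip img",tip,"offset jig",(jig(tip)-jig(p))*1e3)
print("pred px if centred",(proj("scene",p-[0,0,.0477])+.4-[275,130])*5, "knob base",(proj("scene",p-[0,0,.0037])+.4-[275,130])*5)
print("hole px pred",(proj("scene",[.6162,.1528,.056])+.4-[275,130])*5)
E
```

```text
pos [0.6175 0.15   0.1485] jig [ 15.9  -2.2 148.5] F [-0.66 -0.67 -1.4 ]
shift [1.3   0.084 0.092]
tool y angle 162.58954663267616 tilt [-1.e+00 -2.e-04 -0.e+00]
turn x -0.007556670915480623
tip img [0.61751073 0.15469038 0.10080869] offset jig [ -1.40031199   4.50028961 -47.7       ]
pred px if centred [224.8734341  345.24385338] knob base [236.76563949 267.4200902 ]
hole px pred [220.01165368 416.90601143]
```

Call:
{"method": "move_arm", "body": {
  "plan": [
    [5, [0.6, 0.08, 0.09], [0, 0, 0]],
    [5, [0.9, 0.08, 0.09], [0, 0, 0]],
    [5, [0.9, 0.08, 0.09], [0, 0, 0]],
    [5, [0.9, 0.08, 0.09], [0, 0, 0]],
    [5, [0.9, 0.08, 0.09], [0, 0, 0]],
    [5, [0.9, 0.08, 0.09], [0, 0, 0]]
  ]
}}

```text
clock: 14.85
position: [0.6166, 0.1534, 0.1264]
tcp_rot: [0.57, -0.419, 0.569, 0.419]
ft_force: [0.0, 0.9, -1.2]
finger_gap: 0.0228
```

```bash
python3 - <<'E'
from h import *
s=capture("scene")[:,:,::-1].copy();p=np.array(readout.observe()["position"]);goto([.6162,.1528,.116],162.65)
k=12;c0,r0=292,155
im=cv2.resize(s[r0:r0+50,c0:c0+60],None,fx=k,fy=k,interpolation=cv2.INTER_CUBIC)
f=lambda q:tuple(int(v) for v in (proj("scene",q)+.5-[c0,r0])*k)
cv2.line(im,f(p+[0,0,.02]),f(p-[0,0,.0477]),(0,255,0),1)
for z,rad in((-.0477,.004),(-.0037,.012)):
    for a in np.linspace(0,6.28,40): cv2.circle(im,f(p+[rad*np.cos(a),rad*np.sin(a),z]),1,(0,255,255) if z<-.01 else (255,0,255),-1)
cv2.circle(im,f([.6162,.1528,.056]),3,(0,0,255),-1)
cv2.imwrite("pics/c6.png",im)
E
```

```text
pos [0.6165 0.1534 0.1263] jig [ 13.9   0.8 126.3] F [-0.72 -0.62 -1.16]
shift [ 0.414  0.005 -0.028]
tool y angle 162.63225282747544 tilt [-1.e+00 -7.e-04  6.e-04]
turn x -0.0022183965655706572
```

View pics/c6.png

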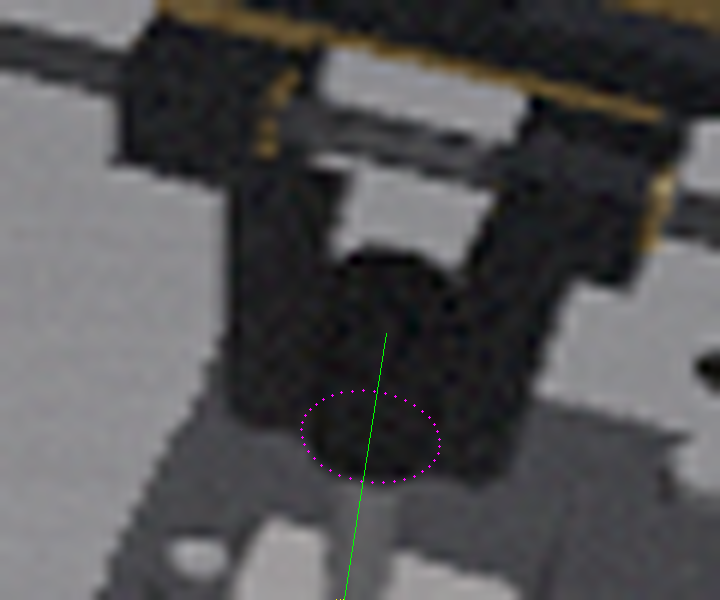

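The green predicted pin axis nearly coincides with the seen shank, at most about 1.5 mm off to +y. That's within the taper's capture range, so I'll lower by feel.

Call:
{"method": "move_arm", "body": {
  "plan": [
    [5, [0.2, 0, -0.03], [0, 0, 0]],
    [5, [0.4, 0, -0.03], [0, 0, 0]],
    [5, [0.6, 0, -0.03], [0, 0, 0]],
    [5, [0.8, 0, -0.03], [0, 0, 0]],
    [5, [0.8, 0, -0.03], [0, 0, 0]],
    [5, [0.8, 0, -0.03], [0, 0, 0]]
  ]
}}

```text
clock: 15.5
position: [0.6159, 0.1527, 0.1056]
tcp_rot: [0.57, -0.419, 0.57, 0.419]
ft_force: [0.3, 0.5, -0.7]
finger_gap: 0.0226
```

Call:
{"method": "move_arm", "body": {
  "plan": [
    [5, [0.06, 0, 0], [0, 0, 0]],
    [5, [0.12, 0, 0], [0, 0, 0]],
    [5, [0.12, 0, 0], [0, 0, 0]]
  ]
}}

```text
clock: 15.8
position: [0.6159, 0.1526, 0.1028]
tcp_rot: [0.57, -0.419, 0.57, 0.419]
ft_force: [-0.6, -0.5, -1.5]
finger_gap: 0.0228
```

```bash
python3 - <<'E'
from h import *
goto([.6162,.1528,.06],162.65)
E
```

```text
pos [0.6159 0.1526 0.1028] jig [ 1.360e+01 -1.000e-01  1.028e+02] F [-0.59 -0.5  -1.53]
shift [ 1.71 -0.01  0.01]
tool y angle 162.6347350451831 tilt [-1.e+00  1.e-04 -0.e+00]
turn x -0.0019081193521124362
```

Call:
{"method": "move_arm", "body": {
  "plan": [
    [5, [0.06, 0, 0], [0, 0, 0]],
    [5, [0.12, 0, 0], [0, 0, 0]],
    [5, [0.12, 0, 0], [0, 0, 0]]
  ]
}}

```text
clock: 16.1
position: [0.6158, 0.1526, 0.0996]
tcp_rot: [0.57, -0.419, 0.57, 0.419]
ft_force: [0.1, -0.4, -1.6]
finger_gap: 0.0227
```

Call:
{"method": "move_arm", "body": {
  "plan": [
    [5, [0.06, 0, 0], [0, 0, 0]],
    [5, [0.12, 0, 0], [0, 0, 0]],
    [5, [0.12, 0, 0], [0, 0, 0]]
  ]
}}

```text
clock: 16.4
position: [0.6158, 0.1526, 0.0966]
tcp_rot: [0.57, -0.419, 0.57, 0.419]
ft_force: [0.0, -0.3, -1.2]
finger_gap: 0.0228
```

Call:
{"method": "move_arm", "body": {
  "plan": [
    [5, [0.08, 0, 0], [0, 0, 0]],
    [5, [0.16, 0, 0], [0, 0, 0]],
    [5, [0.16, 0, 0], [0, 0, 0]]
  ]
}}

```text
clock: 16.7
position: [0.6158, 0.1524, 0.0925]
tcp_rot: [0.57, -0.419, 0.57, 0.419]
ft_force: [-1.0, -1.1, -1.2]
finger_gap: 0.0229
```

Call:
{"method": "move_arm", "body": {
  "plan": [
    [5, [0.06, 0, 0], [0, 0, 0]],
    [5, [0.12, 0, 0], [0, 0, 0]],
    [5, [0.12, 0, 0], [0, 0, 0]]
  ]
}}

```text
clock: 17.0
position: [0.6159, 0.1524, 0.0896]
tcp_rot: [0.57, -0.419, 0.57, 0.419]
ft_force: [-0.0, -0.9, -1.4]
finger_gap: 0.023
```

Call:
{"method": "move_arm", "body": {
  "plan": [
    [5, [0.06, 0, 0], [0, 0, 0]],
    [5, [0.12, 0, 0], [0, 0, 0]],
    [5, [0.12, 0, 0], [0, 0, 0]]
  ]
}}

```text
clock: 17.3
position: [0.6159, 0.1524, 0.0866]
tcp_rot: [0.57, -0.419, 0.57, 0.419]
ft_force: [0.6, -1.2, -1.4]
finger_gap: 0.0227
```

Call:
{"method": "move_arm", "body": {
  "plan": [
    [5, [0.06, 0, 0], [0, 0, 0]],
    [5, [0.12, 0, 0], [0, 0, 0]],
    [5, [0.12, 0, 0], [0, 0, 0]]
  ]
}}

```text
clock: 17.6
position: [0.6159, 0.1525, 0.0836]
tcp_rot: [0.57, -0.419, 0.57, 0.419]
ft_force: [1.2, -1.8, -1.4]
finger_gap: 0.0232
```

Call:
{"method": "move_arm", "body": {
  "plan": [
    [5, [0.06, 0, 0], [0, 0, 0]],
    [5, [0.12, 0, 0], [0, 0, 0]],
    [5, [0.12, 0, 0], [0, 0, 0]]
  ]
}}

```text
clock: 17.9
position: [0.6159, 0.1525, 0.0806]
tcp_rot: [0.57, -0.419, 0.57, 0.419]
ft_force: [0.6, -1.0, -1.8]
finger_gap: 0.0228
```

Call:
{"method": "move_arm", "body": {
  "plan": [
    [5, [0.06, 0, 0], [0, 0, 0]],
    [5, [0.12, 0, 0], [0, 0, 0]],
    [5, [0.12, 0, 0], [0, 0, 0]]
  ]
}}

```text
clock: 18.2
position: [0.6159, 0.1526, 0.0776]
tcp_rot: [0.57, -0.419, 0.57, 0.419]
ft_force: [0.4, -2.2, -1.9]
finger_gap: 0.0227
```

Call:
{"method": "move_arm", "body": {
  "plan": [
    [5, [0.06, 0, 0], [0, 0, 0]],
    [5, [0.12, 0, 0], [0, 0, 0]],
    [5, [0.12, 0, 0], [0, 0, 0]]
  ]
}}

```text
clock: 18.5
position: [0.6159, 0.1525, 0.0746]
tcp_rot: [0.57, -0.419, 0.57, 0.419]
ft_force: [0.0, -2.6, -0.6]
finger_gap: 0.0227
```

Call:
{"method": "move_arm", "body": {
  "plan": [
    [5, [0.06, 0, 0], [0, 0, 0]],
    [5, [0.12, 0, 0], [0, 0, 0]],
    [5, [0.12, 0, 0], [0, 0, 0]]
  ]
}}

```text
clock: 18.8
position: [0.6159, 0.1526, 0.0716]
tcp_rot: [0.57, -0.419, 0.57, 0.419]
ft_force: [0.0, -3.0, -2.4]
finger_gap: 0.0228
```

Call:
{"method": "move_arm", "body": {
  "plan": [
    [5, [0.06, 0, 0], [0, 0, 0]],
    [5, [0.12, 0, 0], [0, 0, 0]],
    [5, [0.12, 0, 0], [0, 0, 0]]
  ]
}}

```text
clock: 19.1
position: [0.6159, 0.1525, 0.0687]
tcp_rot: [0.57, -0.419, 0.57, 0.419]
ft_force: [1.0, -3.3, -0.5]
finger_gap: 0.0227
```

Call:
{"method": "move_arm", "body": {
  "plan": [
    [5, [0.06, 0, -0.02], [0, 0, 0]],
    [5, [0.12, 0, -0.03], [0, 0, 0]],
    [5, [0.12, 0, -0.03], [0, 0, 0]]
  ]
}}

```text
clock: 19.4
position: [0.6157, 0.1521, 0.0656]
tcp_rot: [0.57, -0.419, 0.57, 0.419]
ft_force: [0.2, -2.8, 0.1]
finger_gap: 0.0229
```

Call:
{"method": "move_arm", "body": {
  "plan": [
    [5, [0.06, 0, 0], [0, 0, 0]],
    [5, [0.12, 0, 0], [0, 0, 0]],
    [5, [0.12, 0, 0], [0, 0, 0]]
  ]
}}

```text
clock: 19.7
position: [0.6157, 0.1521, 0.0626]
tcp_rot: [0.57, -0.419, 0.57, 0.419]
ft_force: [0.5, -2.9, -1.9]
finger_gap: 0.0225
```

Call:
{"method": "move_arm", "body": {
  "plan": [
    [5, [0.04, 0, 0], [0, 0, 0]],
    [5, [0.06, 0, 0], [0, 0, 0]],
    [5, [0.06, 0, 0], [0, 0, 0]]
  ]
}}

```text
clock: 20.0
position: [0.6158, 0.1521, 0.0613]
tcp_rot: [0.57, -0.419, 0.57, 0.419]
ft_force: [-0.2, -1.8, -1.4]
finger_gap: 0.0227
```

Expected seating is at TCP z of about 0.0597, so finer steps now.

Call:
{"method": "move_arm", "body": {
  "plan": [
    [5, [0.03, 0, 0], [0, 0, 0]],
    [5, [0.05, 0, 0], [0, 0, 0]],
    [5, [0.05, 0, 0], [0, 0, 0]]
  ]
}}

```text
clock: 20.3
position: [0.6158, 0.1521, 0.0601]
tcp_rot: [0.57, -0.419, 0.57, 0.419]
ft_force: [0.8, -1.7, 0.2]
finger_gap: 0.023
```

Call:
{"method": "move_arm", "body": {
  "plan": [
    [5, [0.02, 0, 0], [0, 0, 0]],
    [5, [0.04, 0, 0], [0, 0, 0]],
    [5, [0.04, 0, 0], [0, 0, 0]]
  ]
}}

```text
clock: 20.6
position: [0.6159, 0.1521, 0.06]
tcp_rot: [0.57, -0.419, 0.57, 0.419]
ft_force: [-0.2, -2.5, 6.4]
finger_gap: 0.0227
```

Call:
{"method": "move_arm", "body": {
  "plan": [
    [5, [0.02, 0, 0], [0, 0, 0]],
    [5, [0.04, 0, 0], [0, 0, 0]],
    [5, [0.04, 0, 0], [0, 0, 0]]
  ]
}}

```text
clock: 20.9
position: [0.6159, 0.1521, 0.0598]
tcp_rot: [0.57, -0.419, 0.57, 0.419]
ft_force: [-2.8, -2.2, 12.8]
finger_gap: 0.023
```

Call:
{"method": "move_arm", "body": {
  "plan": [
    [5, [0.02, 0, 0], [0, 0, 0]],
    [5, [0.02, 0, 0], [0, 0, 0]],
    [5, [0.02, 0, 0], [0, 0, 0]],
    [5, [-0.04, 0, 0], [0, 0, 0]],
    [15, [-0.05, 0, 0], [0, 0, 0]],
    [35, [-0.05, 0, 0], [0, 0, 0]],
    [50, [-0.05, 0, 0], [0, 0, 0]],
    [50, [-0.05, 0, 0], [0, 0, 0]],
    [50, [-0.05, 0, 0], [0, 0, 0]],
    [50, [-0.05, 0, 0], [0, 0, 0]]
  ]
}}

```text
clock: 21.9
position: [0.6156, 0.1522, 0.0592]
tcp_rot: [0.57, -0.419, 0.57, 0.419]
ft_force: [0.4, -0.0, 1.0]
finger_gap: 0.0439
```

Call:
{"method": "move_arm", "body": {
  "plan": [
    [50, [-0.4, 0, 0], [0, 0, 0]],
    [50, [-1, 0, 0], [0, 0, 0]],
    [50, [-2, 0, 0], [0, 0, 0]],
    [50, [-3, 0, 0], [0, 0, 0]],
    [50, [-4.5, 1, 0], [0, 0, 0]],
    [50, [-5, 3, -1.5], [0, 0, 0]],
    [50, [-5, 5, -3.5], [0, 0, 0]],
    [50, [-5, 5, -5.5], [0, 0, 0]],
    [50, [-5, 5, -7.5], [0, 0, 0]],
    [50, [-5, 5, -8], [0, 0, 0]]
  ]
}}

```text
clock: 22.9
position: [0.4352, -0.0038, 0.1858]
tcp_rot: [0.57, -0.419, 0.57, 0.418]
ft_force: [0.2, -0.2, 0.7]
finger_gap: 0.044
```

Call:
{"method": "move_arm", "body": {
  "plan": [
    [50, [0, 0, 0], [0, 0, 0]],
    [50, [0, 0, 0], [0, 0, 0]],
    [50, [0, 0, 0], [0, 0, 0]],
    [50, [0, 0, 0], [0, 0, 0]]
  ]
}}

```text
clock: 23.3
position: [0.4378, 0.0, 0.1847]
tcp_rot: [0.57, -0.42, 0.569, 0.419]
ft_force: [0.2, 0.8, -0.3]
finger_gap: 0.044
```

```bash
python3 - <<'E'
from h import *
t=capture("top")[:,:,::-1];s=capture("scene")[:,:,::-1].copy()
print(proj("scene",[.6162,.1528,.09]),proj("scene",[.6162,.1528,.056]))
o=np.zeros((600,800,3),np.uint8)
f=lambda im,c,r,w,h,k:cv2.resize(im[r:r+h,c:c+w],None,fx=k,fy=k,interpolation=cv2.INTER_CUBIC)
o[:600,:400]=f(t,180,130,50,75,8);o[:,400:]=f(s,290,175,50,75,8)
cv2.imwrite("pics/c7.png",o)
E
```

```text
[320.32221538 201.96149274] [318.60233074 212.98120229]
```

View pics/c7.png

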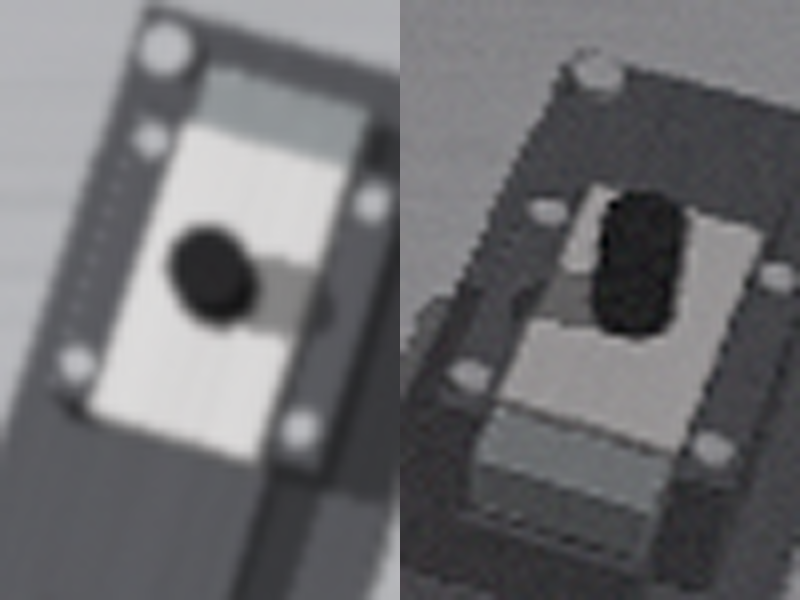

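Both views show the knob sitting flush on the top plate, with its base at crop (633,335) in the scene half and its shadow attached. The plates are still tight against the stop and the gripper is clear, so I'm handing in.

```bash
python3 -c "
from h import *
print(ctrl.close_job())"
```

```text
the job is handed in; nothing more can be done
None
```

The job is done and handed in at about 23 s of the 69 s allowed. The plates are home against the stop, and the pin is down through all three into the bore.

- **Plates:** I pushed all three together with closed fingertips. I stopped when the motion stalled and the force rose to about 5 N, well under the 10 N that shifts the stop. The later pictures show no gap between the plates and the stop.
- **Pin:** It went down at the position found from the felt stop, and no search was needed. Side forces stayed at about 3 N or less.
- **Seating:** The knob seated with the TCP at 60 mm, as expected. The last reading was 13 N; I then pressed about 0.5 mm further, held it there briefly, eased off and let go.
- **Last checks:** The final pictures show the knob flush on the top plate and the gripper clear. The spray can, hammer and red square were never approached. I did not re-photograph them at the end, and the stop's position was judged only from force and pictures.
- **Disagreement:** Before insertion, the scene camera put the pin tip 1–2 mm (first reading 4.5 mm) to the side of where the arm reading put it. It did not affect the fit.

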